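# Tip the counted parts from the scale pan into the tray and spread them

## Task

Tip all nine freshly marked parts out of the scale's scoop pan into the blue tray: rest the pan's mouth lightly on the tray's near rim while you tip, so that they slide in and none is spilt on the bench, then put the empty pan back flat and square in the middle of the scale's platform. Gently spread the heap over the tray into a single layer, with some parts in every quarter of the tray, all down on its floor and none resting on another, leaving the tray standing where it is and the things around undisturbed.

Things in the scene. Friction and masses are not known exactly. Their poses are not given: they have to be found in the camera images.
- scale: Grey bench counting scale, fixed. Origin on the bench under the centre of its steel platform (200 mm along x, 220 mm along y, top 75 mm above the bench). +y points towards the tray. The body below is 225 x 225 mm; a lower display console (to 66 mm high) reaches out to x = -180 mm.
- platform (a point): Centre of the top face of the scale's platform, 75 mm above the bench; axes as the scale.
- pan: Loose aluminium scoop pan, about 300 g empty, flat on the platform. Origin under its floor, x across, +y to its open mouth, z up. Floor 3 mm thick, y = -110 to +130 mm, 170 mm wide up to y = 20, then tapering to 120 mm at the mouth (no wall there). Side walls 30 mm high. The back wall rises at y = -110 and leans back (to -y) 25 degrees from vertical, with a grip strip along its top.
- pan_grip (a point): Centre of the pan's flat black grip strip, at (0, -137, 61) mm in the pan's frame; axes as the pan. The strip is 90 mm wide (x), 12 mm thick, 40 mm long up the slope, in the plane of the leaning wall: its length runs along (0, -0.42, 0.91), its faces look along (0, 0.91, 0.42). Gripped on its faces, the pan is held at any tilt and turns with the gripper.
- pan_lip (a point): Middle of the pouring edge of the pan, underside of the floor, at (0, 130, 0) mm in the pan's frame; axes as the pan.
- tray: Loose blue plastic tray (about 0.6 kg), open on top: 200 mm along its x, 300 mm along its y, 60 mm high, walls and floor 4 mm, with a 12 mm wide rim flange centred on x = +-100 mm and y = +-150 mm, its top at 60 mm. Origin at the centre of its underside. Its -y end faces the scale.
- part1: One of 9 freshly marked gold-coloured metal lug blocks, loose in the pan: 30 x 24 x 18 mm, about 28 g, with a dark bore and a black square mark. A block slides down the pan only when that is well tilted: from anywhere between 25 and 37 degrees, as friction varies. Origin at its centre.
- part2: Another block like part1. Origin at its centre.
- part3: Another block like part1. Origin at its centre.
- part4: Another block like part1. Origin at its centre.
- part5: Another block like part1. Origin at its centre.
- part6: Another block like part1. Origin at its centre.
- part7: Another block like part1. Origin at its centre.
- part8: Another block like part1. Origin at its centre.
- part9: Another block like part1. Origin at its centre.
- weight: Bystander: loose steel check weight with a knob, diameter 48 mm, 64 mm high. Origin at the centre of its underside.
- ink: Bystander: loose white ink bottle with a red cap, diameter 44 mm, 95 mm high. Origin at the centre of its underside.
- startbox: Bystander: loose grey start-button box with a green button, 72 x 72 mm, 78 mm high. Origin at the centre of its underside.
Things that resemble listed ones, but are neither listed nor needed, are in the scene too. What is shaped like the part5 but purple or turquoise is not meant.

How it is judged (in metres and radians):
On the way, in this order (a step that is already met when the one before it is completed fails the run):
1. the pan, tipped mouth-down by at least 20 degrees with its mouth inside the tray, rests on the tray (contact force between pan and tray above 0.3 N and angle between pan's own z axis and vertical above 0.35 rad and x of pan_lip in the frame of tray between -0.095 and 0.095 m and y of pan_lip in the frame of tray between -0.148 and 0.148 m), for 0.2 s.
2. all nine parts lie in the tray (x of part1 in the frame of tray between -0.098 and 0.098 m and y of part1 in the frame of tray between -0.148 and 0.148 m and z of each of part1, part2, part3, part4, part5, part6, part7, part8, part9 in the frame of tray below 0.055 m and x of part2 in the frame of tray between -0.098 and 0.098 m and y of part2 in the frame of tray between -0.148 and 0.148 m and x of part3 in the frame of tray between -0.098 and 0.098 m and y of part3 in the frame of tray between -0.148 and 0.148 m and x of part4 in the frame of tray between -0.098 and 0.098 m and y of part4 in the frame of tray between -0.148 and 0.148 m and x of part5 in the frame of tray between -0.098 and 0.098 m and y of part5 in the frame of tray between -0.148 and 0.148 m and x of part6 in the frame of tray between -0.098 and 0.098 m and y of part6 in the frame of tray between -0.148 and 0.148 m and x of part7 in the frame of tray between -0.098 and 0.098 m and y of part7 in the frame of tray between -0.148 and 0.148 m and x of part8 in the frame of tray between -0.098 and 0.098 m and y of part8 in the frame of tray between -0.148 and 0.148 m and x of part9 in the frame of tray between -0.098 and 0.098 m and y of part9 in the frame of tray between -0.148 and 0.148 m), for 0.2 s.
At the end, for the whole second after the job is handed in: All nine parts rest in the tray in one layer (centres under 21 mm above its underside; on end it is 19), at least one in each quarter; the tray is upright, within 40 mm of its start; the pan lies flat on the platform, within 25 mm of its centre in x and y and 9 degrees of square (all of step 2 and z of each of part1, part2, part3, part4, part5, part6, part7, part8, part9 in the frame of tray below 0.021 m and linear speed of each of part1, part2, part3, part4, part5, part6, part7, part8, part9 below 0.03 m/s and ((x of part1 in the frame of tray above 0 m and y of part1 in the frame of tray above 0 m) or (x of part2 in the frame of tray above 0 m and y of part2 in the frame of tray above 0 m) or (x of part3 in the frame of tray above 0 m and y of part3 in the frame of tray above 0 m) or (x of part4 in the frame of tray above 0 m and y of part4 in the frame of tray above 0 m) or (x of part5 in the frame of tray above 0 m and y of part5 in the frame of tray above 0 m) or (x of part6 in the frame of tray above 0 m and y of part6 in the frame of tray above 0 m) or (x of part7 in the frame of tray above 0 m and y of part7 in the frame of tray above 0 m) or (x of part8 in the frame of tray above 0 m and y of part8 in the frame of tray above 0 m) or (x of part9 in the frame of tray above 0 m and y of part9 in the frame of tray above 0 m)) and ((x of part1 in the frame of tray above 0 m and y of part1 in the frame of tray below 0 m) or (x of part2 in the frame of tray above 0 m and y of part2 in the frame of tray below 0 m) or (x of part3 in the frame of tray above 0 m and y of part3 in the frame of tray below 0 m) or (x of part4 in the frame of tray above 0 m and y of part4 in the frame of tray below 0 m) or (x of part5 in the frame of tray above 0 m and y of part5 in the frame of tray below 0 m) or (x of part6 in the frame of tray above 0 m and y of part6 in the frame of tray below 0 m) or (x of part7 in the frame of tray above 0 m and y of part7 in the frame of tray below 0 m) or (x of part8 in the frame of tray above 0 m and y of part8 in the frame of tray below 0 m) or (x of part9 in the frame of tray above 0 m and y of part9 in the frame of tray below 0 m)) and ((x of part1 in the frame of tray below 0 m and y of part1 in the frame of tray above 0 m) or (x of part2 in the frame of tray below 0 m and y of part2 in the frame of tray above 0 m) or (x of part3 in the frame of tray below 0 m and y of part3 in the frame of tray above 0 m) or (x of part4 in the frame of tray below 0 m and y of part4 in the frame of tray above 0 m) or (x of part5 in the frame of tray below 0 m and y of part5 in the frame of tray above 0 m) or (x of part6 in the frame of tray below 0 m and y of part6 in the frame of tray above 0 m) or (x of part7 in the frame of tray below 0 m and y of part7 in the frame of tray above 0 m) or (x of part8 in the frame of tray below 0 m and y of part8 in the frame of tray above 0 m) or (x of part9 in the frame of tray below 0 m and y of part9 in the frame of tray above 0 m)) and ((x of part1 in the frame of tray below 0 m and y of part1 in the frame of tray below 0 m) or (x of part2 in the frame of tray below 0 m and y of part2 in the frame of tray below 0 m) or (x of part3 in the frame of tray below 0 m and y of part3 in the frame of tray below 0 m) or (x of part4 in the frame of tray below 0 m and y of part4 in the frame of tray below 0 m) or (x of part5 in the frame of tray below 0 m and y of part5 in the frame of tray below 0 m) or (x of part6 in the frame of tray below 0 m and y of part6 in the frame of tray below 0 m) or (x of part7 in the frame of tray below 0 m and y of part7 in the frame of tray below 0 m) or (x of part8 in the frame of tray below 0 m and y of part8 in the frame of tray below 0 m) or (x of part9 in the frame of tray below 0 m and y of part9 in the frame of tray below 0 m)) and x of pan in the frame of platform between -0.025 and 0.025 m and y of pan in the frame of platform between -0.025 and 0.025 m and z of pan in the frame of platform below 0.005 m and angle between each of pan, tray's own z axis and vertical below 0.05 rad and angle between the y axis of pan and the y axis of scale, either way round below 0.15 rad and linear speed of pan below 0.02 m/s and distance of tray from where it was at the start of the episode below 0.04 m); the robot touches nothing.
It fails at once if a part is spilt on the bench outside the tray ((height (world z) of part1 below 0.05 m and not (x of part1 in the frame of tray between -0.105 and 0.105 m and y of part1 in the frame of tray between -0.155 and 0.155 m)) or (height (world z) of part2 below 0.05 m and not (x of part2 in the frame of tray between -0.105 and 0.105 m and y of part2 in the frame of tray between -0.155 and 0.155 m)) or (height (world z) of part3 below 0.05 m and not (x of part3 in the frame of tray between -0.105 and 0.105 m and y of part3 in the frame of tray between -0.155 and 0.155 m)) or (height (world z) of part4 below 0.05 m and not (x of part4 in the frame of tray between -0.105 and 0.105 m and y of part4 in the frame of tray between -0.155 and 0.155 m)) or (height (world z) of part5 below 0.05 m and not (x of part5 in the frame of tray between -0.105 and 0.105 m and y of part5 in the frame of tray between -0.155 and 0.155 m)) or (height (world z) of part6 below 0.05 m and not (x of part6 in the frame of tray between -0.105 and 0.105 m and y of part6 in the frame of tray between -0.155 and 0.155 m)) or (height (world z) of part7 below 0.05 m and not (x of part7 in the frame of tray between -0.105 and 0.105 m and y of part7 in the frame of tray between -0.155 and 0.155 m)) or (height (world z) of part8 below 0.05 m and not (x of part8 in the frame of tray between -0.105 and 0.105 m and y of part8 in the frame of tray between -0.155 and 0.155 m)) or (height (world z) of part9 below 0.05 m and not (x of part9 in the frame of tray between -0.105 and 0.105 m and y of part9 in the frame of tray between -0.155 and 0.155 m))).
It fails at once if a marked part is pressed by the fingers with more than 40 N (contact force between the fingers and part1 above 40 N or contact force between the fingers and part2 above 40 N or contact force between the fingers and part3 above 40 N or contact force between the fingers and part4 above 40 N or contact force between the fingers and part5 above 40 N or contact force between the fingers and part6 above 40 N or contact force between the fingers and part7 above 40 N or contact force between the fingers and part8 above 40 N or contact force between the fingers and part9 above 40 N).
It fails at once if the pan is pressed on the tray with more than 20 N (contact force between pan and tray above 20 N).
It fails at once if a bystander is moved more than 20 mm (distance of any of weight, ink, startbox from where it was at the start of the episode above 0.02 m).
It also fails if it takes over 72 s, if anything falls off the work surface, if the arm or the gripper's body presses on something with over 40 N, if the wrist force passes 120 N, or if a joint passes its speed limit or range.

## Robot

A 6-joint arm with a two-finger parallel gripper is mounted at the origin on the work surface. World frame = base frame: x ahead of the robot, y to its left, z up, the work surface at z = 0. Lengths are in mm, angles in degrees, forces in N, time in s.
With the tool pointing down it reaches from about 300 to 1000 mm from the base axis. Payload 5.1 kg.
Tool frame: the origin (TCP) lies midway between the tips of the shut fingers; the grasp point (between the pads) lies bot.grip_depth behind it (bot.grip_depth is the distance from the TCP to the grasp point, in mm); z points along the fingers, y is the line along which they close (so a half turn about z gives the same grasp; the last joint's range is limited). The gripper opens to 95 mm and grips with 3 to 60 N. Pads are 20 mm wide; open, the fingers measure 119 mm over their backs; the gripper's body (75 mm by 180 mm) begins 59 mm behind the grasp point.
Start: joints at [-81.28, 7.093, 94.555, -0, 78.352, -4.733], TCP at [151.189, -632.16, 194.656] pointing down, gripper open.
Joint ranges: [-149.61, 149.61], [-58.7, 133.49], [1.44, 155.28], [-77.14, 257.14], [18.33, 153.61], [-166.67, 166.67]. Speed limits (degrees/s): [147.25, 147.25, 180, 180, 180, 180].

## Interface

Orientations are given as [roll, pitch, yaw] about the fixed x, y, z axes, in that order (R = Rz(yaw) Ry(pitch) Rx(roll)).
In Python, from station import bot gives the robot as it stands.
- The arm moves only by the shell command python3 -m crank 'ROWS' [FORCE]. ROWS is JSON, a list that holds one entry, the list of rows, each a list of 7 numbers: the turn, a rotation vector about the world's x, y, z as a fraction of full scale, then the shift along the world's x, y, z as a fraction of full scale, then the closure, from -1 (fully open) to 1 (shut). In form: [[[wx, wy, wz, tx, ty, tz, hand], ...]]. A call has 1 to 12 rows; each row shifts and turns the commanded pose from where the row before left it; what a row does not reach is not made up. Full scale, the value 1, is 60 mm for a shift and 0.15 rad for a turn. A row lasts 1/8 s, in which the tool goes at most 62.5 mm and 10.7 degrees, less where a joint would pass 70% of its speed; a pose out of reach is approached as far as the arm can. A call with a number of a shift or a turn outside -1 to 1 is refused whole. A call with a gripper value outside its range is refused whole. The fingers move at their own pace and stop on an object; FORCE is the grip in N (left out, the last holds). Time passes only in rows, so rows that do not move let the fingers close. It gives the time, the measured TCP pose, the force, the opening and the grip force at its end, in the units of the state.
- bot.sense(): the state, without advancing time (a new reading comes with each control period).
- bot.camera(name): name is "scene" or "top" or "wrist"; returns (picture, depth): 384x512x3 uint8, blue, green, red; 384x512 float32, mm along the optical axis (not along the pixel's ray), 0 where there is no reading.
- bot.camera_info(name): a dict with "intrinsics" (3x3 intrinsics, pixels), "T" (4x4, takes a point from camera to world coordinates). Camera axes: x right, y down, z forward; pixel columns grow to the right and rows downward; lengths in mm; the calibration is good to about 2 mm. A picture is of the moment at which its call begins: read the wrist's pose just before it. camera_info takes no time and is no camera call; for the wrist camera it gives the pose at the moment of the call.
- bot.hand_in(): hands the job in; it is judged then, once.
The state is a dict: "clock": time; "joint_pos": joint angles; "joint_vel": joint speeds; "tau": joint torques, N m; "eef_pos": TCP position; "tcp_rot": TCP orientation; "contact_force": force on the tool from outside, world axes, zero at the start; "wrist_torque": the same for the moment, N m; "gripper_width": finger opening in mm; "gripper_force": force on a finger pad.
Only numpy, scipy, OpenCV 4.12 (cv2) and the standard library are available. Lean on these libraries where they do the work, as an engineer would, in place of code of your own. Each camera call takes 0.05 s, during which the arm holds its last target. There are 200 camera calls.

## Working session

There is one attempt and no reset: what is moved stays moved. The work goes in short steps, Python scripts to look and compute and a shell command to move; the robot and the scene stay as the last step left them, time stands still between calls to the robot, and variables do not carry over. Pictures are saved under pics/ and viewed, at most 10 in all, crops included, and the job is handed in when it is done.

```bash
mkdir -p pics; ls; python3 - <<'E'
from station import bot
import cv2,numpy as np
s=bot.sense();print(s,bot.grip_depth)
for n in("scene","top"):
    im,d=bot.camera(n);cv2.imwrite(f"pics/{n}0.png",im);np.savez(f"{n}0.npz",im=im,d=d,K=bot.camera_info(n)["intrinsics"],T=bot.camera_info(n)["T"])
    print(n,bot.camera_info(n))
a=[cv2.imread(f"pics/{n}0.png") for n in("top","scene")]
cv2.imwrite("pics/both.png",cv2.resize(np.hstack(a),(800,300),interpolation=cv2.INTER_AREA))
E
```

```text
pics
{'clock': 0.0, 'joint_pos': array([-8.12788866e+01,  7.13293993e+00,  9.46335690e+01, -1.03825366e-03,
        7.83529738e+01, -4.73307612e+00]), 'joint_vel': array([-0.04283003, -0.08501308,  0.01864289,  0.01473996, -0.03222369,
       -0.00111969]), 'tau': array([ 2.59297367e-04, -4.17601240e+01, -3.59931564e+01,  7.74654583e-02,
        4.93193697e-02, -1.84665987e-04]), 'eef_pos': array([ 151.09060171, -631.48690095,  193.39868116]), 'tcp_rot': array([-1.79880841e+02, -8.84599687e-03,  1.34543910e+01]), 'contact_force': array([ 0.26387111, -0.01710582, -0.43390185]), 'wrist_torque': array([-0.0447683 , -0.00761224,  0.00208711]), 'gripper_force': 0.0, 'gripper_width': 95.1550761992825} 18.8
scene {'intrinsics': array([[407.64461565,   0.        , 260.81831295],
       [  0.        , 407.64461565, 191.15835622],
       [  0.        ,   0.        ,   1.        ]]), 'T': array([[ 6.36387152e-01,  6.11387589e-01, -4.70336697e-01,
         1.00651946e+03],
       [ 7.71363112e-01, -5.06938049e-01,  3.84724270e-01,
        -3.62888925e+02],
       [-3.21592361e-03, -6.07633961e-01, -7.94210695e-01,
         7.80757587e+02],
       [ 0.00000000e+00,  0.00000000e+00,  0.00000000e+00,
         1.00000000e+00]])}
top {'intrinsics': array([[367.06303927,   0.        , 253.5414101 ],
       [  0.        , 367.06303927, 188.91848478],
       [  0.        ,   0.        ,   1.        ]]), 'T': array([[-2.05700877e-02, -9.98830464e-01,  4.37558672e-02,
         5.51249621e+02],
       [-9.99068880e-01,  2.21956965e-02,  3.69962592e-02,
        -7.88684284e+01],
       [-3.79241827e-02, -4.29541089e-02, -9.98357001e-01,
         9.03127341e+02],
       [ 0.00000000e+00,  0.00000000e+00,  0.00000000e+00,
         1.00000000e+00]])}
```

View pics/top0.png

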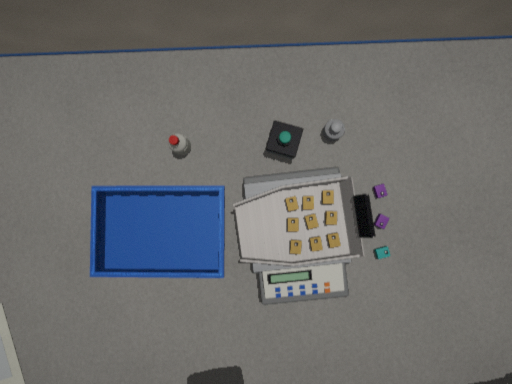

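View pics/scene0.png

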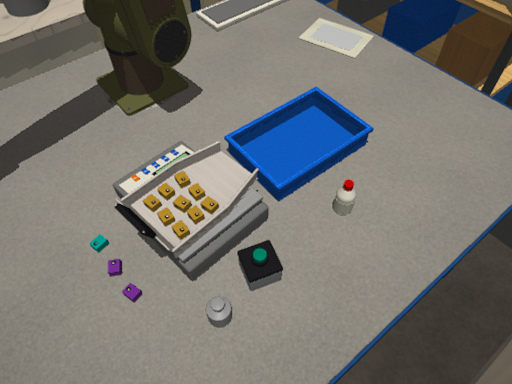

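Top view: tray at (158,231), pan mouth at the left (238,237), black grip strip at (364,216), nine gold parts at (290–335,195–247). The purple and turquoise blocks at (380,190), (382,221) and (382,253) are decoys. The bystanders are the ink at (178,143), startbox at (285,140) and weight at (335,129).

```bash
cat > h.py <<'E'
import cv2,numpy as np
from station import bot
def cloud(n,im=None,d=None,info=None):
    if im is None:
        info=bot.camera_info(n); im,d=bot.camera(n)
    K=info["intrinsics"];T=info["T"]
    v,u=np.mgrid[:384,:512]
    P=np.stack([(u-K[0,2])/K[0,0]*d,(v-K[1,2])/K[1,1]*d,d],-1)@T[:3,:3].T+T[:3,3]
    P[d<=0]=np.nan
    return im,P
def hsv(im): return cv2.cvtColor(im,cv2.COLOR_BGR2HSV)
def gold(im):
    h=hsv(im);return cv2.inRange(h,(12,110,60),(32,255,255))
def blue(im):
    h=hsv(im);return cv2.inRange(h,(105,150,40),(125,255,255))
def rect(P2):
    r=cv2.minAreaRect(P2.astype(np.float32));return r
E
python3 - <<'E'
from h import *
for n in("top","scene"):
    z=np.load(n+"0.npz");im,P=cloud(n,z["im"],z["d"],dict(intrinsics=z["K"],T=z["T"]))
    X,Y,Z=P[...,0],P[...,1],P[...,2]
    print(n)
    m=(blue(im)>0)&(Z>50)&(Z<70)&(X>200)&(X<620); print("tray rim",rect(P[m][:,:2]),np.median(Z[m]),m.sum())
    near=(X>350)&(X<640)&(Y<-180)&(Y>-480)
    dark=(hsv(im)[...,2]<45)
    g=near&dark&(Z>105)&(Y<-310);print("grip",g.sum(),rect(P[g][:,:2]) if g.sum() else 0,np.nanpercentile(Z[g],[2,50,98]),np.median(P[g],0))
    f=near&(Z>70)&(Z<120)&~dark
    w=near&(Z>98)&(Z<112);print("walls",rect(P[w][:,:2]),w.sum())
    for zz in (66,75,78): 
        q=near&(abs(Z-zz)<1.5);print(zz,q.sum())
    c,_=cv2.findContours(gold(im),0,2)
    for k in c:
        if cv2.contourArea(k)>25:
            mm=np.zeros(im.shape[:2],np.uint8);cv2.drawContours(mm,[k],-1,1,-1);print("gold",np.nanmedian(P[mm>0],0).round(),cv2.contourArea(k))
    if n=="top":
        for r in range(195,275,10): print(r,[(c,int(X[r,c]),int(Y[r,c]),int(Z[r,c])) for c in (232,236,240,244,360,364,368,372)])
E
python3 -c "
import cv2
a=cv2.imread('pics/top0.png')[160:310,220:400];cv2.imwrite('pics/c1.png',cv2.resize(a,None,fx=4,fy=4,interpolation=2))"
```

```text
top
tray rim ((482.0046691894531, 72.89117431640625), (542.7720947265625, 235.2394561767578), 82.9149398803711) 58.90400630677914 2310
grip 0 0 nan [nan nan nan]
walls ((519.0172119140625, -220.21189880371094), (175.03028869628906, 94.77220153808594), 6.183722496032715) 589
66 141
75 757
78 1005
gold [ 458. -137.   95.] 114.0
gold [ 465. -181.   95.] 116.5
gold [ 472. -220.   95.] 118.0
gold [ 508. -132.   95.] 104.0
gold [ 514. -173.   95.] 110.5
gold [ 521. -216.   95.] 109.5
gold [ 554. -167.   95.] 99.0
gold [ 554. -131.   95.] 108.0
gold [ 565. -210.   95.] 116.5
195 [(232, 577, 8, -1), (236, 576, -1, -1), (240, 576, -11, 0), (244, 576, -21, 0), (360, 567, -268, 142), (364, 566, -273, 154), (368, 566, -282, 150), (372, 569, -333, 0)]
205 [(232, 552, -1, 105), (236, 552, -8, 78), (240, 551, -17, 80), (244, 551, -25, 75), (360, 546, -268, 140), (364, 546, -274, 149), (368, 546, -281, 153), (372, 545, -333, -2)]
215 [(232, 527, 8, 0), (236, 529, -7, 76), (240, 529, -16, 77), (244, 529, -25, 76), (360, 526, -269, 133), (364, 526, -275, 144), (368, 526, -281, 152), (372, 521, -331, 0
[... 941 characters left out ...]
8, 241.32369995117188), 83.0041275024414) 59.44685172766333 2163
grip 0 0 nan [nan nan nan]
walls ((520.3152465820312, -218.89820861816406), (175.64373779296875, 95.51634216308594), 6.1570868492126465) 426
66 30
75 323
78 1024
gold [ 573. -213.   95.] 175.5
gold [ 528. -219.   95.] 165.5
gold [ 559. -135.   95.] 157.5
gold [ 542. -173.   95.] 329.0
gold [ 479. -223.   96.] 161.5
gold [ 515. -136.   95.] 146.5
gold [ 472. -185.   96.] 153.5
gold [ 466. -140.   95.] 141.5
gold [ 581. 1261. -254.] 269.0
gold [ -27. 1175. -255.] 212.0
gold [ 453. 1113. -105.] 4413.0
gold [-277. 1149. -255.] 43.5
  return np.nanmean(a, axis, out=out, keepdims=keepdims)
  return _methods._mean(a, axis=axis, dtype=dtype,
  ret = um.true_divide(
```

View pics/c1.png

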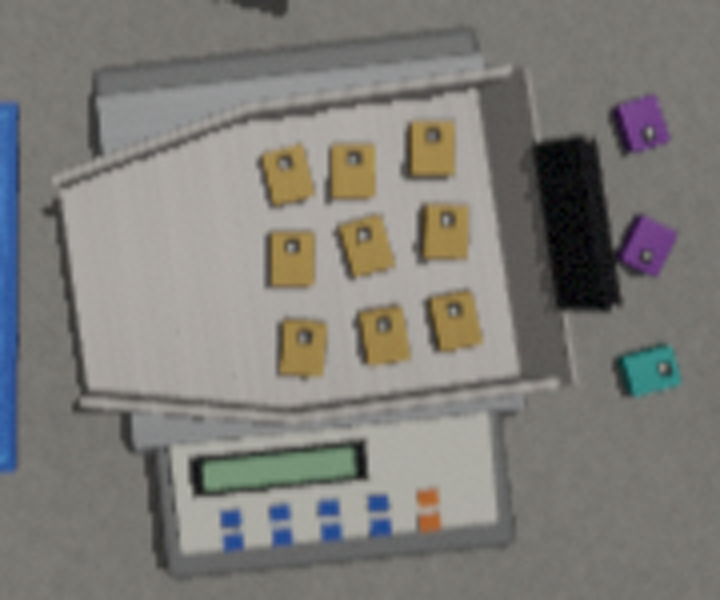

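```bash
python3 - <<'E'
from h import *
from scipy.spatial.transform import Rotation as Rn
for n in("top","scene"):
    z=np.load(n+"0.npz");im,P=cloud(n,z["im"],z["d"],dict(intrinsics=z["K"],T=z["T"]))
    X,Y,Z=P[...,0],P[...,1],P[...,2]
    print(n)
    m=(blue(im)>0)&(abs(Z-60)<6)&(X>340)&(X<640)&(Y>0)&(Y<380)
    m=cv2.morphologyEx(m.astype(np.uint8),cv2.MORPH_OPEN,np.ones((2,2)))>0
    print("tray rim",rect(P[m][:,:2]))
    near=(X>380)&(X<620)&(Y<0)&(Y>-330)
    dark=(hsv(im)[...,2]<45)
    g=near&dark&(Z>108)&(Y<-250)
    print("grip",g.sum(),rect(P[g][:,:2]),np.percentile(Z[g],[2,50,98]),np.mean(P[g],0))
    q=P[g]-P[g].mean(0);print("normal",np.linalg.svd(q,full_matrices=False)[2].round(3))
    fl=near&(abs(Z-77.5)<5)&(hsv(im)[...,2]>120)
    fl=cv2.morphologyEx(fl.astype(np.uint8),cv2.MORPH_OPEN,np.ones((3,3)))>0
    w=near&(Z>72)&(Z<112); w=cv2.morphologyEx(w.astype(np.uint8),cv2.MORPH_OPEN,np.ones((3,3)))>0
    # pan yaw candidates: mouth line: max-Y floor points per X bin
    xs=np.arange(455,545,8);pts=[]
    for x in xs:
        k=w&(abs(X-x)<4)&(Z<90); pts.append((x,Y[k].max()))
    pts=np.array(pts);print("mouth line",np.polyfit(pts[:,0]-500,pts[:,1],1))
    v=hsv(im)
    # scale: console and body light-grey region, outline
    c=(Z>55)&(Z<72)&(X>280)&(X<430)&(Y<-20)&(Y>-300);print("console",rect(P[c][:,:2]),c.sum())
    b=(Z>50)&(Z<82)&near&(X>520);print("strip right",np.nanmax(X[b]),Y[b].min(),Y[b].max())
E
```

```text
top
tray rim ((496.03466796875, 176.37745666503906), (305.2132568359375, 220.3583221435547), 84.91117095947266)
grip 655 ((525.662353515625, -276.1474304199219), (85.52029418945312, 26.183412551879883), 7.921555042266846) [120.87882239 143.50659943 155.53892322] [ 524.64172255 -274.69655893  141.6173904 ]
normal [[-0.992 -0.127  0.01 ]
 [-0.072  0.494 -0.866]
 [ 0.106 -0.86  -0.5  ]]
mouth line [  0.12680527 -11.22597935]
console ((376.8841247558594, -150.7757568359375), (92.74250793457031, 212.98464965820312), 2.494938850402832) 2346
strip right 619.989527428187 -251.87364165612058 -5.52022479527632
scene
tray rim ((501.9599609375, 205.5030059814453), (367.134765625, 208.1873321533203), 88.42096710205078)
grip 411 ((529.040771484375, -277.6413269042969), (88.07510375976562, 24.532567977905273), 6.529030799865723) [123.64390774 151.81907771 156.50413076] [ 534.35441898 -278.97004549  146.15163788]
normal [[ 0.986  0.144 -0.087]
 [ 0.15  -0.519  0.842]
 [ 0.076 -0.843 -0.533]]
mouth line [  0.08757359 -13.17986672]
console ((364.5228271484375, -159.3636474609375), (60.59831237792969, 196.5068359375), 3.3083317279815674) 1076
strip right 619.9909461725296 -256.2343757443566 -5.558962512071332
```

```bash
cat >> h.py <<'E'
from scipy.spatial.transform import Rotation as Rn
def panR(yaw,tilt):  # tilt = mouth-down deg ; returns tool rotation for gripped pan
    return Rn.from_euler('z',yaw,degrees=True)*Rn.from_euler('x',-tilt,degrees=True)*Rn.from_euler('x',180+25,degrees=True)
def raytop(px,info,z):
    K=info["intrinsics"];T=info["T"];px=np.atleast_2d(px).astype(float)
    d=np.c_[(px[:,0]-K[0,2])/K[0,0],(px[:,1]-K[1,2])/K[1,1],np.ones(len(px))]@T[:3,:3].T
    s=(z-T[2,3])/d[:,2];return T[:3,3]+d*s[:,None]
def tray(n,im,info):
    c,_=cv2.findContours(cv2.morphologyEx(blue(im),cv2.MORPH_OPEN,np.ones((3,3))),0,1)
    def q(k):
        p=raytop(k[:,0],info,60)[:,:2];return p
    k=[q(k) for k in c if cv2.contourArea(k)>2000]
    k=[p for p in k if 350<p[:,0].mean()<650 and p[:,1].mean()<350]
    return k
def delta(pos,R):
    s=bot.sense();c=Rn.from_euler('xyz',s["tcp_rot"],degrees=True)
    print("rot rows",((R*c.inv()).as_rotvec()/.15).round(2),"shift rows",((np.array(pos)-s["eef_pos"])/60).round(3))
E
python3 - <<'E'
from h import *
for n in("top","scene"):
    z=np.load(n+"0.npz");info=dict(intrinsics=z["K"],T=z["T"])
    for p in tray(n,z["im"],info): print(n,rect(p),cv2.boxPoints(rect(p)).round())
yaw=6.8;g=np.array([527.,-277,136]);R=panR(yaw,0)
z=R.as_matrix()[:,2];print(R.as_matrix().round(2))
print("tcp grasp",g+18.8*z);pre=g+18.8*z-90*z;print("pre",pre);delta(pre,R)
E
```

```text
top ((495.8430480957031, 178.90945434570312), (309.87109375, 208.35797119140625), 88.720947265625) [[388.  26.]
 [597.  22.]
 [603. 331.]
 [395. 336.]]
scene ((510.08551025390625, 167.50621032714844), (332.7709655761719, 237.06539916992188), 88.88404083251953) [[388.   3.]
 [625.  -1.]
 [632. 332.]
 [395. 336.]]
[[ 0.99  0.11 -0.05]
 [ 0.12 -0.9   0.42]
 [-0.   -0.42 -0.91]]
tcp grasp [ 526.05925403 -269.11066729  118.9614136 ]
pre [ 530.56282516 -306.87874942  200.52911444]
rot rows [ 2.85  0.51 -0.76] shift rows [6.325 5.411 0.117]
```

Tray centre is about (496,179), yaw about −1°, near rim at y≈30. Pan yaw is about 7°, grip at (527,−277,136). Moving to pre-grasp.

```bash
python3 -m crank '[[[0.3,0,-0.1,0.4,0.4,0.3,-1],[0.4,0.1,-0.1,0.9,0.8,0.2,0],[0.4,0.1,-0.1,0.9,0.8,0,0],[0.4,0.1,-0.1,0.9,0.8,0,0],[0.4,0.1,-0.1,0.9,0.8,0,0],[0.4,0.1,-0.1,0.9,0.8,0,0],[0.4,0.1,-0.1,0.8,0.6,-0.2,0],[0.1,0,-0.1,0.4,0.2,-0.1,0],[0,0,0,0,0,0,0]]]'; python3 - <<'E'
from h import *
i=bot.camera_info("wrist");im,P=cloud("wrist");cv2.imwrite("pics/w1.png",im)
R=panR(6.8,0);z=R.as_matrix()[:,2];g=np.array([527.,-277,136]);delta(g-60*z,R);delta(g+18.8*z,R)
X,Y,Z=P[...,0],P[...,1],P[...,2]
m=(hsv(im)[...,2]<45)&(Z>112)&(Z<165)&(X>440)&(X<620)&(Y<-240)&(Y>-330);print(m.sum(),rect(P[m][:,:2]),np.percentile(Z[m],[1,50,99]))
E
```

```text
clock: 1.23
eef_pos: [480.6, -351.6, 203.1]
tcp_rot: [-155.3, 0.9, 6.7]
contact_force: [-0.4, -0.4, 0.0]
gripper_width: 47.7
gripper_force: 0.0
rot rows [ 0.06 -0.1   0.01] shift rows [ 0.834  0.84  -0.226]
rot rows [ 0.06 -0.1   0.01] shift rows [ 0.768  1.391 -1.416]
1471 ((528.0400390625, -282.2965087890625), (87.35639190673828, 15.714252471923828), 7.178438186645508) [119.34984621 152.23081823 155.75395471]
```

View pics/w1.png

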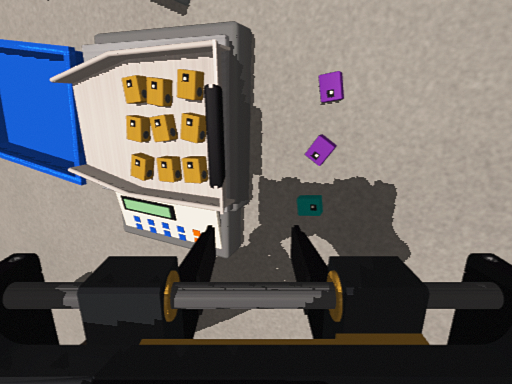

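Wrist view: strip seen edge-on at (214,135), lined up with the fingers' closing line. Nothing is in the way.

```bash
python3 -m crank '[[[0.06,-0.1,0,0.4,0.4,-0.05,0],[0,0,0,0.43,0.44,-0.15,0],[0,0,0,0,0,0,0],[0,0,0,0,0,0,0]]]';  python3 - <<'E'
from h import *
R=panR(6.8,0);z=R.as_matrix()[:,2];g=np.array([527.,-277,136]);delta(g+16*z,R)
E
```

```text
clock: 1.78
eef_pos: [529.1, -303.7, 193.4]
tcp_rot: [-155.1, -0.1, 6.5]
contact_force: [-0.4, 0.0, 0.6]
gripper_width: 47.4
gripper_force: 0.0
rot rows [0.01 0.01 0.03] shift rows [-0.048  0.558 -1.198]
```

```bash
python3 -m crank '[[[0,0,0,-0.02,0.19,-0.4,0],[0,0,0,-0.02,0.19,-0.4,0],[0,0,0,-0.01,0.18,-0.4,0],[0,0,0,0,0,0,0],[0,0,0,0,0,0,0],[0,0,0,0,0,0,0.3],[0,0,0,0,0,0,0.6],[0,0,0,0,0,0,0.8]]]' 20
```

```text
clock: 2.78
eef_pos: [527.1, -269.4, 121.4]
tcp_rot: [-155.1, -0.1, 6.6]
contact_force: [0.6, -0.1, 0.3]
gripper_width: 22.9
gripper_force: 0.0
```

```bash
python3 -m crank '[[[0,0,0,0,0,0,1],[0,0,0,0,0,0,1],[0,0,0,0,0,0,1],[0,0,0,0,0,0,1]]]' 55;
```

```text
clock: 3.28
eef_pos: [526.9, -269.4, 120.7]
tcp_rot: [-155.1, -0.1, 6.6]
contact_force: [-0.9, -1.7, -1.3]
gripper_width: 11.7
gripper_force: 55.0
```

```bash
cat >> h.py <<'E'
DG=16.5
def tcp_for(L,yaw,tilt,tip=(0,130,0)):
    R=panR(yaw,tilt);Rp=Rn.from_euler('z',yaw,degrees=True)*Rn.from_euler('x',-tilt,degrees=True)
    return np.array(L)+Rp.apply(np.array([0,-137,61])-np.array(tip))+DG*R.as_matrix()[:,2],R
def lip_now(tip=(0,130,0)):
    s=bot.sense();R=Rn.from_euler('xyz',s["tcp_rot"],degrees=True)
    Rp=R*Rn.from_euler('x',205,degrees=True).inv()
    z=R.as_matrix()[:,2]
    print("tip",(s["eef_pos"]-DG*z-Rp.apply(np.array([0,-137,61])-np.array(tip))).round(1),"pan yaw,tilt",Rp.as_euler('xyz',degrees=True).round(1),"F",s["contact_force"].round(2),s["clock"])
E
python3 -m crank '[[[0,0,0,0,0,0.15,1],[0,0,0,0,0,0.3,1],[0,0,0,0,0,0.4,1],[0,0,0,0,0,0.4,1],[0,0,0,0,0,0.4,1],[0,0,0,0,0,0,1],[0,0,0,0,0,0,1]]]';python3 - <<'E'
from h import *
lip_now()
for L,t in(((493,45,140),0),((493,45,110),21),((493,45,70),22),((493,45,56),22)):
    p,R=tcp_for(L,-1,t);print(L,t);delta(p,R)
E
```

```text
clock: 4.15
eef_pos: [526.6, -269.1, 219.4]
tcp_rot: [-155.0, -0.0, 6.6]
contact_force: [-0.3, 0.1, -5.7]
gripper_width: 11.7
gripper_force: 55.1
tip [496.8 -10.8 173.3] pan yaw,tilt [-0.  -0.   6.6] F [-0.32  0.06 -5.68] 4.15
(493, 45, 140) 0
rot rows [ 0.    0.01 -0.88] shift rows [-0.636  0.901 -0.555]
(493, 45, 110) 21
rot rows [-2.44 -0.11 -0.87] shift rows [-0.626  1.464  0.447]
(493, 45, 70) 22
rot rows [-2.56 -0.12 -0.87] shift rows [-0.625  1.504 -0.154]
(493, 45, 56) 22
rot rows [-2.56 -0.12 -0.87] shift rows [-0.625  1.504 -0.388]
```

```bash
python3 -m crank '[[[0,0,-0.2,-0.15,0.2,0,1],[0,0,-0.3,-0.2,0.3,0,1],[-0.2,0,-0.3,-0.2,0.3,0,1],[-0.4,0,-0.07,-0.08,0.2,0,1],[-0.4,-0.03,0,0,0.15,0,1],[-0.4,-0.03,0,0,0.15,0,1],[-0.4,-0.03,0,0,0.1,0,1],[-0.4,-0.03,0,0,0.07,0,1],[-0.24,0,0,0,0.03,0,1],[0,0,0,0,0,0,1],[0,0,0,0,0,0,1]]]';python3 - <<'E'
from h import *
lip_now()
i=bot.camera_info("top");im,P=cloud("top");cv2.imwrite("pics/t2.png",im)
for p in tray("top",im,i): print(rect(p))
X,Y,Z=P[...,0],P[...,1],P[...,2]
m=(abs(Z-75)<4)&(X>380)&(X<640)&(Y<-20)&(Y>-300);m=cv2.morphologyEx(m.astype(np.uint8),cv2.MORPH_OPEN,np.ones((5,5)))>0;print("platform",rect(P[m][:,:2]),m.sum())
p,R=tcp_for((493,45,56),-1,22);delta(p,R)
cv2.imwrite("pics/t2c.png",cv2.resize(im[150:320,80:400],None,fx=2.4,fy=2.4))
i=bot.camera_info("scene");im,P=cloud("scene");cv2.imwrite("pics/s2.png",im)
E
```

```text
clock: 5.52
eef_pos: [488.8, -179.2, 219.3]
tcp_rot: [-175.9, -1.3, -0.7]
contact_force: [-0.0, 0.5, -6.1]
gripper_width: 11.8
gripper_force: 55.1
tip [494.6  47.2  83.5] pan yaw,tilt [-20.9  -1.3  -0.7] F [-0.03  0.51 -6.1 ] 5.525
((496.3671569824219, 179.32334899902344), (309.62799072265625, 208.17092895507812), 89.02620697021484)
platform ((555.3624267578125, -139.43609619140625), (111.89569854736328, 220.4034423828125), 4.374894618988037) 1870
rot rows [-0.12  0.15 -0.04] shift rows [ 0.003  0.01  -0.389]
```

View pics/t2c.png

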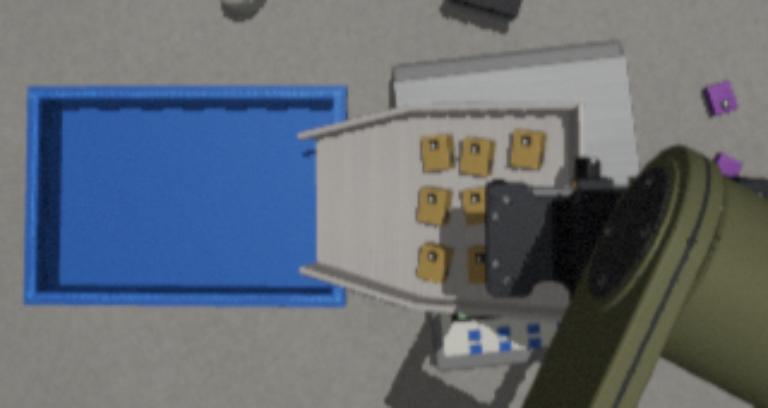

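Crop: the mouth (316,203) is inside the tray's near rim (346) and centred, with all parts still in the pan. Lowering to contact.

```bash
python3 -m crank '[[[-0.12,0.15,0,0,0,-0.1,1],[0,0,0,0,0,-0.15,1],[0,0,0,0,0,-0.05,1],[0,0,0,0,0,0,1],[0,0,0,0,0,0,1],[0,0,0,0,0,0,1]]]';python3 - <<'E'
from h import *
lip_now()
E
python3 -m crank '[[[0,0,0,0,0,-0.04,1],[0,0,0,0,0,0,1],[0,0,0,0,0,0,1]]]'
```

```text
clock: 6.38
eef_pos: [489.3, -179.2, 202.3]
tcp_rot: [-177.0, -0.1, -0.7]
contact_force: [0.4, 0.2, -5.9]
gripper_width: 11.8
gripper_force: 55.1
tip [492.1  44.5  62.1] pan yaw,tilt [-22.   -0.1  -0.7] F [ 0.41  0.21 -5.86] 6.375
clock: 6.75
eef_pos: [489.1, -179.1, 199.5]
tcp_rot: [-177.0, -0.1, -0.7]
contact_force: [-0.0, -0.3, -5.2]
gripper_width: 11.9
gripper_force: 55.1
```

```bash
python3 -m crank '[[[0,0,0,0,0,-0.03,1],[0,0,0,0,0,0,1],[0,0,0,0,0,0,1]]]'; python3 -m crank '[[[0,0,0,0,0,-0.03,1],[0,0,0,0,0,0,1],[0,0,0,0,0,0,1]]]';python3 - <<'E'
from h import *
lip_now();print(bot.sense()["wrist_torque"])
E
```

```text
clock: 7.12
eef_pos: [489.1, -179.0, 197.7]
tcp_rot: [-177.0, -0.1, -0.7]
contact_force: [-0.8, 0.1, -5.3]
gripper_width: 12.1
gripper_force: 55.0
clock: 7.5
eef_pos: [489.2, -179.0, 196.0]
tcp_rot: [-177.0, -0.1, -0.7]
contact_force: [0.1, -0.4, -3.2]
gripper_width: 11.4
gripper_force: 55.0
tip [491.9  44.9  55.9] pan yaw,tilt [-22.   -0.1  -0.7] F [ 0.09 -0.42 -3.23] 7.5
[-0.00744555  0.0593435  -0.04160826]
```

```bash
python3 -m crank '[[[0,0,0,0,0,-0.02,1],[0,0,0,0,0,0,1],[0,0,0,0,0,0,1]]]'; python3 - <<'E'
from h import *
tip=(0,119,0);lip_now(tip);lip_now()
s=bot.sense();p0,_=tcp_for((492,35,60),-.7,22,tip)
for t in range(22,56,3):
    p,_=tcp_for((492,35,60),-.7,t,tip);print(t,((p-p0)/60).round(3));p0=p
E
```

```text
clock: 7.88
eef_pos: [489.2, -179.1, 194.9]
tcp_rot: [-177.0, -0.1, -0.7]
contact_force: [0.9, 0.7, -2.5]
gripper_width: 11.9
gripper_force: 55.0
tip [491.9  34.5  58.9] pan yaw,tilt [-22.   -0.1  -0.7] F [ 0.9   0.7  -2.49] 7.875
tip [492.   44.7  54.7] pan yaw,tilt [-22.   -0.1  -0.7] F [ 0.9   0.7  -2.49] 7.875
22 [0. 0. 0.]
25 [0.002 0.123 0.183]
28 [0.002 0.133 0.177]
31 [0.002 0.142 0.169]
34 [0.002 0.151 0.162]
37 [0.002 0.159 0.154]
40 [0.002 0.167 0.145]
43 [0.002 0.174 0.136]
46 [0.002 0.181 0.127]
49 [0.002 0.187 0.117]
52 [0.002 0.193 0.107]
55 [0.002 0.199 0.097]
```

```bash
cat > look.py <<'E'
from h import *
import sys
lip_now()
im,P=cloud("top")
c,_=cv2.findContours(gold(im),0,2)
print("gold",[tuple(np.nanmedian(P[k[:,0,1],k[:,0,0]],0).round().astype(int).tolist())+(int(cv2.contourArea(k)),) for k in c if cv2.contourArea(k)>15 and np.nanmedian(P[k[:,0,1],k[:,0,0],2])>-20])
E
python3 -m crank '[[[-0.175,0,0,0,0.062,0.092,1],[-0.175,0,0,0,0.062,0.091,1],[-0.175,0,0,0,0.066,0.089,1],[-0.175,0,0,0,0.067,0.088,1],[0,0,0,0,0,0,1],[0,0,0,0,0,0,1]]]'; python3 look.py
```

```text
clock: 8.62
eef_pos: [489.2, -163.5, 216.2]
tcp_rot: [177.0, -0.1, -0.6]
contact_force: [0.7, 0.5, -2.5]
gripper_width: 11.5
gripper_force: 55.0
tip [491.8  44.4  53.4] pan yaw,tilt [-28.   -0.1  -0.6] F [ 0.72  0.52 -2.46] 8.625
gold [(438, -48, 126, 96), (482, -51, 127, 90), (528, -97, 146, 149), (532, -69, 129, 130), (542, -114, 343, 125)]
```

Contact is steady at about 3.5 N. Continuing slowly.

```bash
python3 -m crank '[[[-0.175,0,0,0,0.071,0.086,1],[-0.175,0,0,0,0.071,0.085,1],[-0.175,0,0,0,0.075,0.082,1],[-0.175,0,0,0,0.076,0.081,1],[0,0,0,0,0,0,1],[0,0,0,0,0,0,1]]]'; python3 look.py;python3 -m crank '[[[-0.175,0,0,0,0.079,0.078,1],[-0.175,0,0,0,0.08,0.077,1],[-0.175,0,0,0,0.083,0.073,1],[-0.175,0,0,0,0.084,0.072,1],[0,0,0,0,0,0,1],[0,0,0,0,0,0,1]]]'; python3 look.py
```

```text
clock: 9.43
eef_pos: [489.1, -145.9, 236.3]
tcp_rot: [171.0, -0.2, -0.6]
contact_force: [0.8, 0.4, -4.4]
gripper_width: 11.6
gripper_force: 55.0
tip [491.8  43.7  52.5] pan yaw,tilt [-34.   -0.2  -0.6] F [ 0.79  0.38 -4.36] 9.425
gold [(541, -52, 139, 155), (535, -86, 159, 148)]
clock: 10.22
eef_pos: [489.4, -126.6, 254.7]
tcp_rot: [164.9, -0.3, -0.6]
contact_force: [0.6, 0.6, -1.2]
gripper_width: 11.7
gripper_force: 55.0
tip [492.2  42.6  52. ] pan yaw,tilt [-40.1  -0.3  -0.6] F [ 0.58  0.64 -1.21] 10.225
gold [(471, -126, 391, 20), (534, 67, 21, 91), (537, 103, 21, 78), (575, 114, 27, 46)]
```

```bash
python3 -m crank '[[[-0.175,0,0,0,0.09,0.07,1],[-0.175,0,0,0,0.09,0.07,1],[-0.175,0,0,0,0.095,0.067,1],[-0.175,0,0,0,0.095,0.066,1],[0,0,0,0,0,0,1],[0,0,0,0,0,0,1],[0,0,0,0,0,0,1],[0,0,0,0,0,0,1]]]'; python3 look.py; python3 - <<'E'
from h import *
a,_=bot.camera("top");b,_=bot.camera("scene");cv2.imwrite("pics/p3.png",np.hstack([cv2.resize(a[150:310,70:400],None,fx=1.5,fy=1.5)[:240],cv2.resize(b[60:280,80:400],(300,240))]))
E
```

```text
clock: 11.28
eef_pos: [489.0, -104.5, 270.5]
tcp_rot: [158.9, -0.3, -0.6]
contact_force: [0.8, 0.6, -2.8]
gripper_width: 11.8
gripper_force: 55.0
tip [491.7  42.7  51.3] pan yaw,tilt [-46.1  -0.3  -0.6] F [ 0.83  0.64 -2.83] 11.275
gold [(470, -94, 404, 64), (529, 72, 21, 90), (524, 96, 22, 252), (576, 114, 27, 47)]
```

View pics/p3.png

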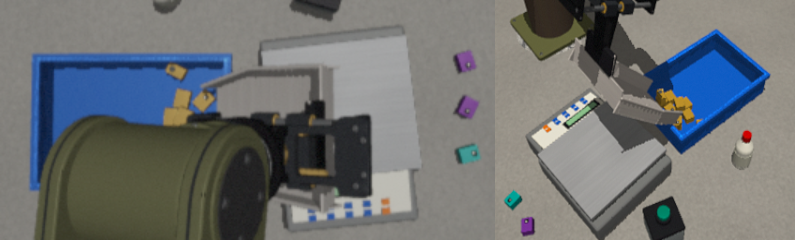

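```bash
python3 -m crank '[[[-0.175,0,0,0,0.095,0.065,1],[-0.175,0,0,0,0.098,0.062,1],[-0.175,0,0,0,0.098,0.06,1],[-0.175,0,0,0,0.1,0.058,1],[0,0,0,0,0,0,1],[0,0,0,0,0,0,1],[0,0,0,0,0,0,1],[0,0,0,0,0,0,1]]]'; python3 look.py; python3 - <<'E'
from h import *
a,_=bot.camera("wrist");b,_=bot.camera("scene");cv2.imwrite("pics/p4.png",np.hstack([cv2.resize(a,(400,300)),cv2.resize(b[60:260,160:400],(360,300))]))
E
```

```text
clock: 12.42
eef_pos: [489.0, -81.2, 285.4]
tcp_rot: [152.9, -0.4, -0.6]
contact_force: [-0.6, 0.0, -2.5]
gripper_width: 11.6
gripper_force: 55.0
tip [491.8  42.2  51.9] pan yaw,tilt [-52.1  -0.4  -0.6] F [-0.63  0.04 -2.45] 12.425
gold [(470, -55, 416, 67), (530, 72, 21, 89), (523, 95, 22, 141), (575, 114, 26, 47)]
```

View pics/p4.png

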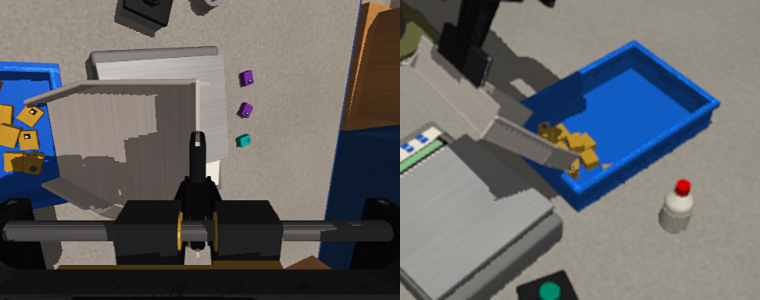

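The wrist view shows an empty pan floor with the heap in the tray around (25,130). Lifting the pan off and measuring the platform.

```bash
python3 -m crank '[[[0,0,0,0,0,0.1,1],[0,0,0,0,0,0.2,1],[0,0,0,0,0,0.3,1],[0,0,0,0,0,0.4,1],[0,0,0,0,0,0.4,1],[0.4,0,0,0,-0.4,0.2,1],[0.6,0,0,0,-0.6,0,1],[0.6,0,0,0,-0.6,0,1],[0.6,0,0,0,-0.5,0,1],[0.6,0,0,0,-0.3,0,1],[0,0,0,0,0,0,1],[0,0,0,0,0,0,1]]]'; python3 look.py; python3 - <<'E'
from h import *
i=bot.camera_info("top");im,P=cloud("top");cv2.imwrite("pics/t4.png",im)
for p in tray("top",im,i): print(rect(p))
for n in("top","scene","wrist"):
    im,P=cloud(n);cv2.imwrite(f"pics/{n}5.png",im)
    X,Y,Z=P[...,0],P[...,1],P[...,2]
    m=(abs(Z-75)<4)&(X>380)&(X<640)&(Y<-20)&(Y>-300)&(hsv(im)[...,1]<60);m=cv2.morphologyEx(m.astype(np.uint8),cv2.MORPH_OPEN,np.ones((5,5)))>0
    if m.sum()>50:print(n,"platform",rect(P[m][:,:2]),cv2.boxPoints(rect(P[m][:,:2])).round(),m.sum())
E
```

```text
clock: 14.08
eef_pos: [489.2, -224.9, 382.3]
tcp_rot: [176.9, -0.2, -0.6]
contact_force: [-0.7, -0.3, -2.2]
gripper_width: 11.6
gripper_force: 55.0
tip [492.  -17.2 219.2] pan yaw,tilt [-28.1  -0.2  -0.6] F [-0.74 -0.28 -2.22] 14.075
gold [(454, 88, 22, 196), (528, 71, 21, 92), (508, 96, 21, 364), (575, 115, 27, 45)]
((496.39300537109375, 179.3046417236328), (309.5914306640625, 208.22323608398438), 89.02620697021484)
top platform ((595.5711059570312, -135.42575073242188), (34.32760238647461, 219.18186950683594), 6.416528701782227) [[ 566.  -28.]
 [ 591. -246.]
 [ 625. -242.]
 [ 600.  -25.]] 1035
scene platform ((511.60125732421875, -145.89068603515625), (202.76510620117188, 220.0817108154297), 5.06401252746582) [[ 401.  -45.]
 [ 420. -264.]
 [ 622. -247.]
 [ 603.  -27.]] 7678
wrist platform ((536.995849609375, -141.36309814453125), (150.96826171875, 219.41880798339844), 4.956225872039795) [[ 452.  -39.]
 [ 471. -257.]
 [ 622. -244.]
 [ 603.  -26.]] 3142
```

```bash
python3 - <<'E'
from h import *
p,R=tcp_for((512,-144,150),5,0,(0,0,0));delta(p,R);print(p)
E
python3 - <<'E'
import cv2,numpy as np
a=cv2.imread("pics/t4.png");cv2.imwrite("pics/t4c.png",cv2.resize(a[175:290,80:240],None,fx=4,fy=4,interpolation=2))
E
```

```text
rot rows [3.26 0.14 0.64] shift rows [ 0.567 -0.828 -3.094]
[ 523.33258222 -273.53200746  196.04592151]
```

View pics/t4c.png

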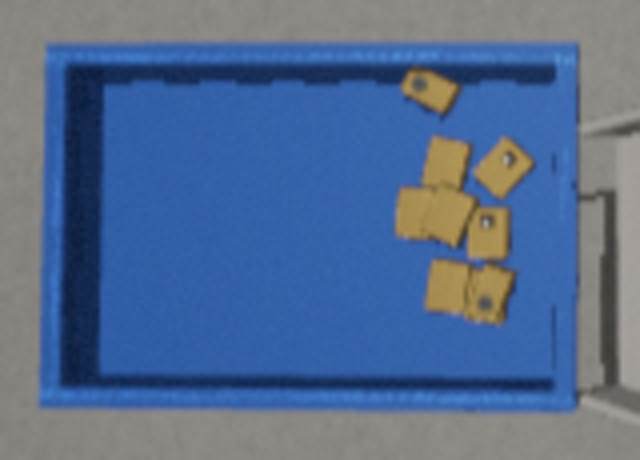

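Crop: eight gold parts show in the tray's near half at (430,90) to (490,293), partly overlapping. The ninth is presumably underneath. Returning the pan.

```bash
python3 -m crank '[[[0.4,0,0.1,0.1,-0.15,0,1],[0.5,0,0.1,0.1,-0.15,-0.3,1],[0.5,0.04,0.1,0.1,-0.15,-0.5,1],[0.5,0.04,0.1,0.1,-0.15,-0.6,1],[0.5,0.04,0.1,0.1,-0.1,-0.6,1],[0.5,0.02,0.1,0.07,-0.1,-0.6,1],[0.36,0,0.04,0,-0.03,-0.5,1],[0,0,0,0,0,0,1],[0,0,0,0,0,0,1],[0,0,0,0,0,0,1]]]'; python3 - <<'E'
from h import *
lip_now((0,0,0));p,R=tcp_for((512,-144,80),5,0,(0,0,0));delta(p,R)
E
```

```text
clock: 15.58
eef_pos: [524.4, -274.9, 198.2]
tcp_rot: [-155.2, -0.2, 4.9]
contact_force: [0.7, 0.2, -2.5]
gripper_width: 11.8
gripper_force: 55.0
tip [ 513.5 -145.5  151.6] pan yaw,tilt [-0.2 -0.2  4.9] F [ 0.68  0.21 -2.52] 15.575
rot rows [0.02 0.03 0.01] shift rows [-0.019  0.023 -1.202]
```

```bash
python3 -m crank '[[[0.02,0.03,0,-0.02,0.02,-0.3,1],[0,0,0,0,0,-0.4,1],[0,0,0,0,0,-0.3,1],[0,0,0,0,0,-0.15,1],[0,0,0,0,0,-0.05,1],[0,0,0,0,0,0,1],[0,0,0,0,0,0,1]]]'; python3 -m crank '[[[0,0,0,0,0,-0.03,1],[0,0,0,0,0,-0.03,1],[0,0,0,0,0,0,1],[0,0,0,0,0,0,1]]]'
```

```text
clock: 16.45
eef_pos: [522.6, -273.9, 124.3]
tcp_rot: [-154.9, 0.1, 4.9]
contact_force: [0.1, -0.8, -2.3]
gripper_width: 11.5
gripper_force: 55.0
clock: 16.95
eef_pos: [522.3, -273.7, 120.8]
tcp_rot: [-154.8, 0.1, 4.9]
contact_force: [-1.6, -0.6, 2.0]
gripper_width: 11.5
gripper_force: 55.0
```

```bash
python3 -m crank '[[[0,0,0,0,0,0,0.6],[0,0,0,0,0,0,0.3],[0,0,0,0,0,0,0.1],[0,0,0,0,0,0,0.1],[0,0,0,0,0,0,0.1],[0,0,0,0.01,-0.13,0.27,0.1],[0,0,0,0.02,-0.27,0.6,0.1],[0,0,0,0.02,-0.3,0.6,0.1],[0,0,0,0,-0.1,0.8,0.1],[0,0,0,0,0,0.9,0.6],[0,0,0,0,0,0,1],[0,0,0,0,0,0,1]]]' 10; python3 - <<'E'
from h import *
for n in("top","scene"):
    im,P=cloud(n);cv2.imwrite(f"pics/{n}6.png",im);np.savez(f"{n}6.npz",im=im,P=P)
    X,Y,Z=P[...,0],P[...,1],P[...,2]
    near=(X>380)&(X<620)&(Y<0)&(Y>-330)
    w=near&(Z>98)&(Z<112);w=cv2.morphologyEx(w.astype(np.uint8),cv2.MORPH_OPEN,np.ones((2,2)))>0;print("walls",rect(P[w][:,:2]))
    f=near&(abs(Z-78)<4)&(X<560)&(X>470)&(Y<-60);print("floor z",np.nanmedian(Z[f]))
    m=(X>400)&(X<595)&(Y>35)&(Y<330)&(gold(im)>0);print("gold z pct",np.nanpercentile(Z[m],[5,25,50,75,90,95,99]).round(1))
a=cv2.imread("pics/top6.png")[170:290,180:390];b=cv2.imread("pics/scene6.png")[80:200,210:330]
cv2.imwrite("pics/p6.png",np.hstack([cv2.resize(a,(525,300)),cv2.resize(b,(270,300),interpolation=2)]))
E
```

```text
clock: 18.45
eef_pos: [525.1, -321.9, 310.6]
tcp_rot: [-154.9, 0.1, 4.9]
contact_force: [0.2, 0.4, -0.6]
gripper_width: 18.2
gripper_force: 0.0
walls ((490.0796813964844, -146.5639190673828), (192.1763916015625, 285.1253356933594), 8.793235778808594)
floor z 77.10273682306212
gold z pct [18.9 20.7 22.5 37.2 42.6 45.1 46.7]
walls ((428.965087890625, -156.62217712402344), (139.88885498046875, 383.3992614746094), 41.1920280456543)
floor z 77.9988801227787
gold z pct [11.5 20.7 22.6 31.8 41.3 45.5 47.2]
```

View pics/p6.png

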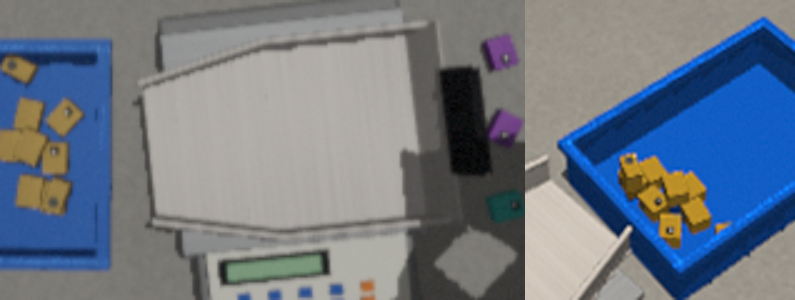

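The pan is back, empty and flat. The heap is near (x 430–580, y 55–115), with some parts stacked. Getting a height grid of the heap, plus the joints and the ink position.

```bash
cat > grid.py <<'E'
from h import *
import sys
def grid(y0=30,y1=335,step=8,save=None):
    im,P=cloud("top")
    X,Y,Z=P[...,0],P[...,1],P[...,2]
    g=gold(im)>0
    dk=(X>400)&(X<592)&(Y>36)&(Y<325)
    print("top view gold heights/mm; cols y:",list(range(y0,y1,step)))
    for x in range(592,400,-step):
        r=[]
        for y in range(y0,y1,step):
            m=dk&(abs(X-x-0)<=step/2)&(abs(Y-y)<=step/2)
            gm=m&g
            r.append("%3d"%np.median(Z[gm]) if m.sum() and gm.sum()>=.4*m.sum() else "  .")
        print(x,"".join(r))
    if save: cv2.imwrite(save,im)
    c,_=cv2.findContours((g&dk).astype(np.uint8),0,2)
    for k in c:
        a=cv2.contourArea(k)
        if a>15:
            mm=np.zeros(im.shape[:2],np.uint8);cv2.drawContours(mm,[k],-1,1,-1);q=P[(mm>0)&g]
            print(np.median(q,0).round(),"x",q[:,0].min().round(),q[:,0].max().round(),"y",q[:,1].min().round(),q[:,1].max().round(),"zmax",np.percentile(q[:,2],95).round(1),"A",a)
    s=bot.sense();print(s["clock"],s["eef_pos"].round(1),s["tcp_rot"].round(1),s["contact_force"].round(1))
if __name__=="__main__": grid(*[int(a) for a in sys.argv[1:]])
E
python3 grid.py 36 140 6; python3 - <<'E'
from h import *
print(bot.sense()["joint_pos"].round(1))
z=np.load("top6.npz");im,P=z["im"],z["P"];X,Y,Z=P[...,0],P[...,1],P[...,2]
for nm,m in(("tall right",(Z>40)&(X>612)&(X<780)&(Y>20)),("box/weight",(Z>40)&(X>625)&(X<780)&(Y<-30)&(Y>-330))):print(nm,rect(P[m][:,:2]),np.nanmax(Z[m]))
E
```

```text
top view gold heights/mm; cols y: [36, 42, 48, 54, 60, 66, 72, 78, 84, 90, 96, 102, 108, 114, 120, 126, 132, 138]
592   .  .  .  .  .  .  .  .  .  .  .  .  .  .  .  .  .  .
586   .  .  .  .  .  .  .  .  .  .  .  .  .  .  . 26  .  .
580   .  .  .  .  .  .  .  .  .  .  .  . 27 27  . 26 24  .
574   .  .  .  .  .  .  .  .  .  .  . 25 28 27  . 26  .  .
568   .  .  .  .  .  .  .  .  .  .  . 25 27 28 27  .  .  .
562   .  .  .  .  .  .  .  .  .  .  .  . 28  .  .  .  .  .
556   .  .  .  .  .  .  .  .  .  .  .  .  .  .  .  .  .  .
550   .  .  .  .  .  .  .  .  .  .  .  .  .  .  .  .  .  .
544   .  .  .  .  .  .  .  .  .  .  .  .  .  .  .  .  .  .
538   .  .  .  .  . 19 20  .  .  . 21 19 22 21  .  .  .  .
532   .  .  .  . 22  . 21 20  .  . 19 19 22 21  .  .  .  .
526   .  .  .  . 20 21 21 20 19  . 22 21 20 22  .  .  .  .
520   .  .  .  .  . 21 21 21 20  .  . 21 20 21 20  .  .  .
514   .  .  .  .  .  . 20 21  .  . 38 37 38 20 20  .  .  .
508   .  .  .  .  .  .  .  .  . 38 38 39 38 21 21 20 20  .
502   .  .  .  .  .  .  .  .  . 37 39 40 39 39 20 20 20  .
496   .  .  .  .  .  . 22 20 22 21 38 40 3
[... 803 characters left out ...]
  .  .  .  .  .  .  .  .  .  .  .  .  .
406   .  .  .  .  .  .  .  .  .  .  .  .  .  .  .  .  .  .
[456.  94.  22.] x 436.0 470.0 y 64.0 118.0 zmax 47.0 A 200.0
[525.  72.  21.] x 510.0 539.0 y 55.0 87.0 zmax 24.2 A 92.0
[nan nan nan] x nan nan y nan nan zmax nan A 365.5
[574. 112.  27.] x 562.0 586.0 y 100.0 129.0 zmax 29.5 A 48.5
18.6 [ 524.6 -321.1  308.1] [-154.7    0.3    4.9] [-0.6 -0.3 -0.3]
[-44.6  11.7  81.4  16.6 106.2  42.5]
tall right ((700.87255859375, 127.81764221191406), (38.86810302734375, 42.4971923828125), 44.70521926879883) 96.33274675352732
box/weight ((687.2069091796875, -169.41519165039062), (124.14665985107422, 182.3082733154297), 0.31590285897254944) 80.38658339203937
```

Heights are clear. Two parts sit on others: A at about (498,102), top 39, and B at about (455,76), top 45. I'll pick each one up and set it in the far quarters. Measuring their orientation first.

```bash
cat > tops.py <<'E'
from h import *
for n in("top","scene"):
    im,P=cloud(n);X,Y,Z=P[...,0],P[...,1],P[...,2]
    m=((X>400)&(X<592)&(Y>36)&(Y<325)&(Z>31)&(Z<60)&(cv2.dilate(gold(im),np.ones((3,3)))>0)).astype(np.uint8)
    c,l,st,_=cv2.connectedComponentsWithStats(m)
    for k in range(1,c):
        if st[k,4]>20: q=P[l==k];q=q[q[:,2]>np.median(q[:,2])-4];print(n,rect(q[:,:2]),"z",np.median(q[:,2]).round(1),len(q))
E
python3 tops.py; python3 - <<'E'
from h import *
delta((498,102,120),Rn.from_euler('xyz',[180,0,0],degrees=True))
E
```

```text
top ((500.2204284667969, 102.11323547363281), (24.01673126220703, 30.263145446777344), 66.26177978515625) z 39.2 131
top ((454.5102233886719, 76.6363754272461), (17.796491622924805, 29.508962631225586), 68.23838806152344) z 45.2 95
scene ((456.2735900878906, 74.20199584960938), (17.110342025756836, 30.562570571899414), 68.1405258178711) z 45.9 74
scene ((501.00396728515625, 100.08567810058594), (23.74159049987793, 32.0498046875), 63.9632682800293) z 39.8 98
rot rows [-2.94 -0.16 -0.55] shift rows [-0.445  7.051 -3.139]
```

```bash
python3 - <<'E'
from h import *
delta((500.5,101.5,110),Rn.from_euler('xyz',[180,0,-24],degrees=True))
E
```

```text
rot rows [-2.94  0.46 -3.3 ] shift rows [-0.403  7.043 -3.305]
```

```bash
python3 -m crank '[[[-0.2,0.03,-0.25,-0.03,0.4,0,0.16],[-0.37,0.06,-0.41,-0.05,0.85,0,0.16],[-0.37,0.06,-0.41,-0.05,0.85,0,0.16],[-0.37,0.06,-0.41,-0.05,0.9,-0.1,0.16],[-0.37,0.06,-0.41,-0.05,0.9,-0.3,0.16],[-0.37,0.06,-0.41,-0.05,0.9,-0.5,0.16],[-0.37,0.06,-0.41,-0.05,0.9,-0.7,0.16],[-0.37,0.06,-0.41,-0.05,0.8,-0.7,0.16],[-0.15,0.01,-0.18,-0.02,0.54,-0.7,0.16],[0,0,0,0,0,-0.3,0.16],[0,0,0,0,0,0,0.16],[0,0,0,0,0,0,0.16]]]' 8;  python3 - <<'E'
from h import *
delta((500.5,101.5,27.5),Rn.from_euler('xyz',[180,0,-24],degrees=True))
E
```

```text
clock: 20.2
eef_pos: [502.7, 94.2, 118.2]
tcp_rot: [180.0, -0.3, -24.1]
contact_force: [0.3, -0.4, 0.2]
gripper_width: 40.1
gripper_force: 0.0
rot rows [0.02 0.03 0.01] shift rows [-0.037  0.122 -1.511]
```

```bash
python3 -m crank '[[[0,0,0,-0.04,0.12,-0.3,0.16],[0,0,0,0,0,-0.4,0.16],[0,0,0,0,0,-0.4,0.16],[0,0,0,0,0,-0.3,0.16],[0,0,0,0,0,-0.1,0.16],[0,0,0,0,0,0,0.16],[0,0,0,0,0,0,0.4],[0,0,0,0,0,0,0.6],[0,0,0,0,0,0,0.6],[0,0,0,0,0,0,0.6],[0,0,0,0,0,0,0.6]]]' 8
```

```text
clock: 21.58
eef_pos: [499.1, 102.4, 26.6]
tcp_rot: [179.9, -0.1, -24.0]
contact_force: [-0.3, -0.4, -0.5]
gripper_width: 19.0
gripper_force: 0.0
```

Closed to 19 mm with no force, so the block isn't between the pads as expected. Checking before moving.

```bash
python3 tops.py; python3 - <<'E'
from h import *
s=bot.sense();print(s["gripper_width"],s["gripper_force"])
b,_=bot.camera("scene");w,_=bot.camera("wrist");cv2.imwrite("pics/p7.png",np.hstack([cv2.resize(b[60:210,200:380],(420,350),interpolation=2),cv2.resize(w[100:384,60:452],(380,350))]))
E
```

```text
top ((457.95404052734375, 77.94056701660156), (13.121002197265625, 24.291378021240234), 66.66788482666016) z 45.4 57
scene ((455.5859069824219, 74.21409606933594), (18.01178550720215, 29.467021942138672), 66.63375854492188) z 45.4 75
scene ((500.5563049316406, 98.58387756347656), (28.14305305480957, 31.360231399536133), 63.70407485961914) z 40.2 99
18.755122398624614 0.0
```

View pics/p7.png

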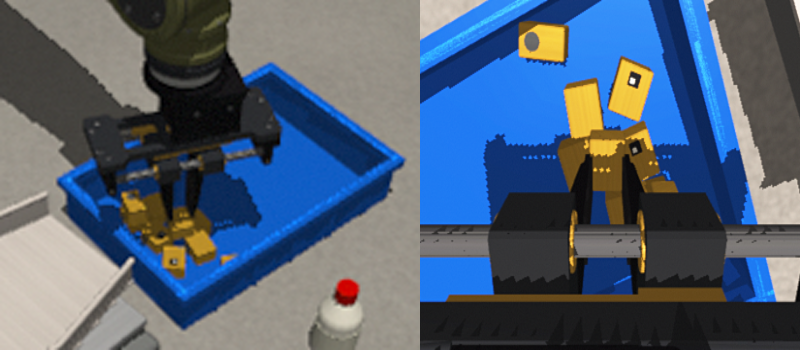

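Scene (left): fingers are in the heap. Wrist (right): block A around (605,150) seems beside or ahead of the fingertips (585–635,160), not between them. Checking numerically where the fingertips are.

```bash
python3 - <<'E'
from h import *
for n in("scene","wrist"):
    i=bot.camera_info(n);im,P=cloud(n);X,Y,Z=P[...,0],P[...,1],P[...,2]
    dark=hsv(im)[...,2]<60
    for z0 in(24,32,40,50,60):
        m=dark&(hsv(im)[...,1]<120)&(Z>z0)&(Z<z0+8)&(abs(X-500)<60)&(abs(Y-100)<60)
        if m.sum()>5:print(n,"dark",z0,m.sum(),rect(P[m][:,:2]))
    m=(gold(im)>0)&(Z>35)&(Z<43)&(abs(X-500)<30)&(abs(Y-100)<30)
    if m.sum()>5:print(n,"gold A",m.sum(),rect(P[m][:,:2]),np.median(P[m],0))
print(bot.sense()["eef_pos"],bot.sense()["contact_force"])
E
```

```text
scene dark 50 8 ((508.7284240722656, 96.60279846191406), (10.019007682800293, 26.553537368774414), 1.375069260597229)
scene dark 60 11 ((508.7554016113281, 96.50403594970703), (13.154831886291504, 29.05295181274414), 1.2773438692092896)
scene gold A 88 ((495.7038269042969, 88.19754028320312), (51.727142333984375, 32.031803131103516), 58.35420608520508) [505.11373289  99.32584833  39.79274386]
wrist dark 40 8 ((509.9963684082031, 98.9718246459961), (25.273643493652344, 1.9568506479263306), 65.02057647705078)
wrist dark 50 107 ((509.1504211425781, 101.88711547851562), (18.156166076660156, 31.107126235961914), 14.207174301147461)
wrist dark 60 205 ((501.9232177734375, 101.80293273925781), (32.809818267822266, 19.89950180053711), 66.24195861816406)
wrist gold A 1418 ((495.6883239746094, 90.10153198242188), (52.212013244628906, 30.413776397705078), 62.53230285644531) [503.87468408 101.53054912  39.41431315]
[499.02051683 102.37682865  26.54244093] [-0.02466908  0.04326634  0.41682187]
```

```bash
python3 -m crank '[[[0,0,0,0,0,0,0.16],[0,0,0,0,0,0,0.16],[0,0,0,0,0,0,0.16],[0,0,0,0,0,0.4,0.16],[0,0,0,0,0,0.7,0.16],[0,0,0,0,0,0.5,0.16],[0,0,0,-0.5,0.9,0.3,0.16],[0,0,0,-0.5,0.9,0,0.16],[0,0,0,0,0.9,0,0.16],[0,0,0,0,0,0,0.16]]]'; python3 tops.py; python3 grid.py 36 140 6
```

```text
clock: 23.12
eef_pos: [439.2, 265.6, 140.4]
tcp_rot: [179.9, -0.1, -23.7]
contact_force: [-0.2, -1.5, -0.6]
gripper_width: 40.1
gripper_force: 0.0
top ((500.45751953125, 101.72859191894531), (23.438873291015625, 29.675405502319336), 64.13511657714844) z 39.2 132
top ((454.6690368652344, 76.4044418334961), (18.367956161499023, 28.985979080200195), 69.02307891845703) z 45.2 101
scene ((456.0533142089844, 74.07710266113281), (17.72370719909668, 30.546144485473633), 68.94209289550781) z 45.7 71
scene ((501.1637268066406, 99.47294616699219), (23.90375328063965, 31.003984451293945), 66.90801239013672) z 40.0 99
top view gold heights/mm; cols y: [36, 42, 48, 54, 60, 66, 72, 78, 84, 90, 96, 102, 108, 114, 120, 126, 132, 138]
592   .  .  .  .  .  .  .  .  .  .  .  .  .  .  .  .  .  .
586   .  .  .  .  .  .  .  .  .  .  .  .  .  .  . 26  .  .
580   .  .  .  .  .  .  .  .  .  .  .  . 25 26  . 27  .  .
574   .  .  .  .  .  .  .  .  .  .  . 26 26 26 26 28  .  .
568   .  .  .  .  .  .  .  .  .  .  . 25 26 26 28  .  .  .
562   .  .  .  .  .  .  .  .  .  .  .  . 27  .  .  .  .  .
556   .  .  .  .  .
[... 1113 characters left out ...]
 .  .  .  . 44 46 45 34 20 21 20 23  .  .  .  .
436   .  .  .  .  .  .  .  . 21  .  .  .  .  .  .  .  .  .
430   .  .  .  .  .  .  .  .  .  .  .  .  .  .  .  .  .  .
424   .  .  .  .  .  .  .  .  .  .  .  .  .  .  .  .  .  .
418   .  .  .  .  .  .  .  .  .  .  .  .  .  .  .  .  .  .
412   .  .  .  .  .  .  .  .  .  .  .  .  .  .  .  .  .  .
406   .  .  .  .  .  .  .  .  .  .  .  .  .  .  .  .  .  .
[nan nan nan] x nan nan y nan nan zmax nan A 198.5
[525.  72.  21.] x 510.0 542.0 y 55.0 87.0 zmax 24.2 A 93.0
[nan nan nan] x nan nan y nan nan zmax nan A 370.0
[574. 112.  27.] x 562.0 584.0 y 99.0 128.0 zmax 29.5 A 47.0
23.275 [439.8 262.4 139.8] [ 1.799e+02 -1.000e-01 -2.400e+01] [0.1 0.2 0.4]
```

Nothing moved, so the pads don't reach down to the TCP there. B stands taller (top 45), so I'll pick it first and step lower while watching the force.

```bash
python3 -m crank '[[[0,0,0.1,0.05,-0.6,0,0.16],[0,0,0.1,0.1,-0.9,-0.1,0.16],[0,0,0.09,0.1,-0.9,-0.3,0.16],[0,0,0,0.01,-0.72,-0.3,0.16],[0,0,0,0,0,0,0.16],[0,0,0,0,0,-0.3,0.16],[0,0,0,0,0,0,0.16]]]';  python3 - <<'E'
from h import *
delta((455.3,75.3,24),Rn.from_euler('xyz',[180,0,-21.5],degrees=True))
E
```

```text
clock: 24.15
eef_pos: [454.2, 76.1, 78.3]
tcp_rot: [179.8, 0.0, -21.4]
contact_force: [0.6, 0.5, 0.5]
gripper_width: 39.8
gripper_force: 0.0
rot rows [ 0.02 -0.01 -0.01] shift rows [ 0.019 -0.013 -0.905]
```

```bash
python3 -m crank '[[[0,0,0,0.02,-0.01,-0.3,0.16],[0,0,0,0,0,-0.3,0.16],[0,0,0,0,0,-0.2,0.16],[0,0,0,0,0,-0.06,0.16],[0,0,0,0,0,0,0.16],[0,0,0,0,0,0,0.5],[0,0,0,0,0,0,0.8],[0,0,0,0,0,0,0.8],[0,0,0,0,0,0,0.8],[0,0,0,0,0,0,0.8]]]' 8
```

```text
clock: 25.4
eef_pos: [456.7, 75.0, 28.5]
tcp_rot: [179.9, -0.1, -21.5]
contact_force: [-0.2, -0.3, 0.8]
gripper_width: 9.7
gripper_force: 0.0
```

```bash
python3 -m crank '[[[0,0,0,0,0,0,0.5],[0,0,0,0,0,0,0.16],[0,0,0,0,0,0,0.16],[0,0,0,0,0,-0.05,0.16],[0,0,0,0,0,-0.04,0.16],[0,0,0,0,0,0,0.16]]]' 8; python3 -m crank '[[[0,0,0,0,0,-0.05,0.16],[0,0,0,0,0,0,0.16]]]';python3 -m crank '[[[0,0,0,0,0,-0.05,0.16],[0,0,0,0,0,0,0.16]]]'; python3 -m crank '[[[0,0,0,0,0,0,0.5],[0,0,0,0,0,0,0.8],[0,0,0,0,0,0,0.8],[0,0,0,0,0,0,0.8]]]' 8
```

```text
clock: 26.15
eef_pos: [456.4, 75.0, 22.6]
tcp_rot: [179.9, -0.1, -21.5]
contact_force: [-0.5, 0.4, 0.6]
gripper_width: 39.7
gripper_force: 0.0
clock: 26.4
eef_pos: [456.4, 75.0, 19.7]
tcp_rot: [179.9, -0.1, -21.5]
contact_force: [-0.3, 0.0, -0.3]
gripper_width: 40.1
gripper_force: 0.0
clock: 26.65
eef_pos: [456.5, 75.0, 16.7]
tcp_rot: [179.9, -0.1, -21.5]
contact_force: [0.1, 0.1, -0.9]
gripper_width: 40.1
gripper_force: 0.0
clock: 27.15
eef_pos: [456.8, 75.0, 17.1]
tcp_rot: [179.9, -0.1, -21.5]
contact_force: [0.1, 0.1, 0.8]
gripper_width: 17.8
gripper_force: 8.0
```

Gripped B (17.8 mm, 8 N). The pads' lower edge sits about 17 mm behind the TCP. Carrying B to the far −x quarter.

```bash
python3 -m crank '[[[0,0,0,0,0,0.2,0.8],[0,0,0,0,0,0.4,0.8],[0,0,0,0,0,0.4,0.8],[0,0,0,-0.05,0.5,0,0.8],[0,0,0,-0.05,0.9,0,0.8],[0,0,0,0,0.9,0,0.8],[0,0,0,0,0.5,0,0.8],[0,0,0,0,0,-0.4,0.8],[0,0,0,0,0,-0.4,0.8],[0,0,0,0,0,-0.2,0.8],[0,0,0,0,0,-0.15,0.8],[0,0,0,0,0,0,0.8]]]'; python3 -m crank '[[[0,0,0,0,0,-0.05,0.8],[0,0,0,0,0,0,0.8]]]';
```

```text
clock: 28.65
eef_pos: [450.7, 242.9, 8.0]
tcp_rot: [179.9, -0.1, -21.5]
contact_force: [-0.1, 0.4, -0.8]
gripper_width: 17.9
gripper_force: 8.0
clock: 28.9
eef_pos: [451.0, 243.1, 5.5]
tcp_rot: [179.9, -0.2, -21.5]
contact_force: [-0.1, -0.4, 0.4]
gripper_width: 17.9
gripper_force: 8.0
```

```bash
python3 -m crank '[[[0,0,0,0,0,-0.04,0.8],[0,0,0,0,0,0,0.8]]]'; python3 -m crank '[[[0,0,0,0,0,-0.03,0.8],[0,0,0,0,0,0,0.8]]]'
```

```text
clock: 29.15
eef_pos: [450.6, 243.0, 2.6]
tcp_rot: [179.9, -0.1, -21.5]
contact_force: [0.2, -0.1, -0.2]
gripper_width: 18.2
gripper_force: 8.0
clock: 29.4
eef_pos: [450.5, 243.0, 0.7]
tcp_rot: [179.9, -0.1, -21.5]
contact_force: [0.5, -0.4, -0.7]
gripper_width: 17.8
gripper_force: 8.0
```

```bash
python3 -m crank '[[[0,0,0,0,0,0,0.5],[0,0,0,0,0,0,0.16],[0,0,0,0,0,0.2,0.16],[0,0,0,0,0,0.6,0.16],[0,0,0,0,0,0.5,0.16],[0,0,-0.1,0.2,-0.5,0,0.16],[0,0,-0.2,0.3,-0.9,0,0.16],[0,0,-0.1,0.3,-0.8,0,0.16],[0,0,0,0.04,-0.17,0,0.16],[0,0,0,0,0,-0.3,0.16],[0,0,0,0,0,-0.2,0.16],[0,0,0,0,0,0,0.16]]]' 8;  python3 - <<'E'
from h import *
delta((500.7,101,14),Rn.from_euler('xyz',[180,0,-25],degrees=True))
E
```

```text
clock: 30.9
eef_pos: [499.0, 101.8, 46.5]
tcp_rot: [179.8, 0.1, -24.8]
contact_force: [0.9, -0.0, 0.9]
gripper_width: 39.9
gripper_force: 0.0
rot rows [ 0.02 -0.02 -0.02] shift rows [ 0.029 -0.013 -0.542]
```

```bash
python3 -m crank '[[[0,0,0,0.03,-0.01,-0.25,0.16],[0,0,0,0,0,-0.15,0.16],[0,0,0,0,0,0,0.16],[0,0,0,0,0,0,0.16]]]'; python3 -m crank '[[[0,0,0,0,0,-0.07,0.16],[0,0,0,0,0,0,0.16]]]';  python3 -m crank '[[[0,0,0,0,0,-0.05,0.16],[0,0,0,0,0,0,0.16]]]'; python3 -m crank '[[[0,0,0,0,0,0,0.4],[0,0,0,0,0,0,0.7],[0,0,0,0,0,0,0.7],[0,0,0,0,0,0,0.7]]]' 8
```

```text
clock: 31.4
eef_pos: [503.1, 100.3, 25.0]
tcp_rot: [179.9, -0.1, -24.9]
contact_force: [0.1, 0.6, -0.1]
gripper_width: 39.8
gripper_force: 0.0
clock: 31.65
eef_pos: [502.8, 100.2, 20.5]
tcp_rot: [179.9, -0.1, -24.9]
contact_force: [-1.4, 0.1, -0.5]
gripper_width: 39.9
gripper_force: 0.0
clock: 31.9
eef_pos: [502.7, 100.2, 17.4]
tcp_rot: [179.9, -0.1, -24.9]
contact_force: [0.1, -0.1, 0.3]
gripper_width: 40.1
gripper_force: 0.0
clock: 32.4
eef_pos: [503.0, 100.3, 17.7]
tcp_rot: [179.9, -0.1, -24.9]
contact_force: [0.1, 0.5, -0.4]
gripper_width: 23.8
gripper_force: 8.0
```

Gripped A (23.8 mm). Carrying it to the far +x quarter.

```bash
python3 -m crank '[[[0,0,0,0,0,0.2,0.7],[0,0,0,0,0,0.4,0.7],[0,0,0,0,0,0.3,0.7],[0,0,0,0.2,0.5,0,0.7],[0,0,0,0.3,0.8,0,0.7],[0,0,0,0.2,0.8,0,0.7],[0,0,0,0,0.2,0,0.7],[0,0,0,0,0,-0.4,0.7],[0,0,0,0,0,-0.4,0.7],[0,0,0,0,0,-0.2,0.7],[0,0,0,0,0,-0.1,0.7],[0,0,0,0,0,0,0.7]]]'; python3 -m crank '[[[0,0,0,0,0,-0.03,0.7],[0,0,0,0,0,-0.03,0.7],[0,0,0,0,0,0,0.7]]]'
```

```text
clock: 33.9
eef_pos: [545.1, 238.0, 5.9]
tcp_rot: [179.9, -0.1, -24.9]
contact_force: [0.2, -0.2, 0.2]
gripper_width: 24.2
gripper_force: 8.0
clock: 34.28
eef_pos: [545.0, 238.3, 2.2]
tcp_rot: [179.9, -0.1, -24.9]
contact_force: [-0.1, 0.2, -0.7]
gripper_width: 23.7
gripper_force: 8.0
```

```bash
python3 -m crank '[[[0,0,0,0,0,-0.03,0.7],[0,0,0,0,0,0,0.7],[0,0,0,0,0,0,0.4],[0,0,0,0,0,0,0.16],[0,0,0,0,0,0.3,0.16],[0,0,0,0,0,0.7,0.16],[0,0,0,0,0,0.7,0.16],[0,0,0,-0.3,0.9,0.3,0.16],[0,0,0,-0.3,0.9,0.2,0.16],[0,0,0,0,0,0,0.16]]]'; python3 grid.py 36 290 7; python3 tops.py
```

```text
clock: 35.52
eef_pos: [508.8, 349.9, 135.7]
tcp_rot: [-179.8, -0.3, -24.6]
contact_force: [0.7, -0.9, -0.2]
gripper_width: 39.9
gripper_force: 0.0
top view gold heights/mm; cols y: [36, 43, 50, 57, 64, 71, 78, 85, 92, 99, 106, 113, 120, 127, 134, 141, 148, 155, 162, 169, 176, 183, 190, 197, 204, 211, 218, 225, 232, 239, 246, 253, 260, 267, 274, 281, 288]
592   .  .  .  .  .  .  .  .  .  .  .  .  .  .  .  .  .  .  .  .  .  .  .  .  .  .  .  .  .  .  .  .  .  .  .  .  .
585   .  .  .  .  .  .  .  .  .  .  .  .  . 24  .  .  .  .  .  .  .  .  .  .  .  .  .  .  .  .  .  .  .  .  .  .  .
578   .  .  .  .  .  .  .  .  .  . 26 28  . 26  .  .  .  .  .  .  .  .  .  .  .  .  .  .  .  .  .  .  .  .  .  .  .
571   .  .  .  .  .  .  .  .  .  . 28 27 26 28  .  .  .  .  .  .  .  .  .  .  .  .  .  .  .  .  .  .  .  .  .  .  .
564   .  .  .  .  .  .  .  .  .  . 27 28  .  .  .  .  .  .  .  .  .  .  .  .  .  .  .  .  .  .  .  .  .  .  .  .  .
557   .  .  .  .  .  .  .  .  .  .  .  .  .  .  .  .  .  .  .  .  .  .  .  .  .  .  .  .  .  .  .  .  .  .  .  .  .
550   .  .  .  .  .  .  .  .  .  .  .  .  .  . 
[... 2288 characters left out ...]
.  .  .  .  .  .  .  .  .  .  .  .  .  .  .  .  .  .  .  .  .  .  .  .  .  .  .  .  .  .  .  .  .  .
403   .  .  .  .  .  .  .  .  .  .  .  .  .  .  .  .  .  .  .  .  .  .  .  .  .  .  .  .  .  .  .  .  .  .  .  .  .
[451. 240.  27.] x 434.0 461.0 y 232.0 251.0 zmax 29.3 A 56.5
[451.  95.  21.] x 436.0 470.0 y 71.0 118.0 zmax 23.7 A 190.0
[486.  80.  21.] x 474.0 501.0 y 70.0 92.0 zmax 24.3 A 84.5
[525.  72.  21.] x 510.0 542.0 y 55.0 86.0 zmax 23.5 A 92.0
[514. 114.  21.] x 487.0 542.0 y 94.0 134.0 zmax 23.8 A 174.5
[nan nan nan] x nan nan y nan nan zmax nan A 91.0
[574. 111.  27.] x 562.0 584.0 y 99.0 129.0 zmax 29.6 A 47.0
35.575 [509.  347.9 134.4] [-180.    -0.2  -24.7] [-0.9 -0.4 -0.5]
```

All nine are in one layer: seven in the near half at heights 21–28, and one in each far quarter. Final check on the pan and tray, then hand in.

```bash
python3 - <<'E'
from h import *
for n in("top","scene"):
    i=bot.camera_info(n);im,P=cloud(n);X,Y,Z=P[...,0],P[...,1],P[...,2]
    if n=="top":
        for p in tray(n,im,i): print("tray",rect(p))
    near=(X>400)&(X<620)&(Y<0)&(Y>-330)
    g=near&(hsv(im)[...,2]<45)&(Z>108)&(Y<-250);print(n,"grip",rect(P[g][:,:2]),np.percentile(Z[g],[2,98]))
    f=near&(abs(X-500)<40)&(abs(Y+130)<70)&(abs(Z-78)<10);A=np.c_[P[f][:,:2],np.ones(f.sum())];print("floor plane",np.linalg.lstsq(A,Z[f],rcond=None)[0][:2].round(4),np.median(Z[f]))
    pts=[]
    for x in range(455,540,8):
        k=near&(abs(X-x)<4)&(Z>72)&(Z<90);pts.append((x,Y[k].max()))
    pts=np.array(pts);print("mouth",np.polyfit(pts[:,0]-500,pts[:,1],1))
E
```

```text
tray ((496.37298583984375, 179.52476501464844), (310.03094482421875, 208.34954833984375), 89.02620697021484)
top grip ((519.7677612304688, -279.81805419921875), (87.48932647705078, 24.48163604736328), 5.56386137008667) [121.21441343 155.501364  ]
floor plane [-0.0012  0.001 ] 77.0346643810833
mouth [  0.09260401 -14.58707946]
scene grip ((524.1121215820312, -281.66558837890625), (87.71432495117188, 24.239421844482422), 4.634904861450195) [123.54987284 156.37180317]
floor plane [0.002  0.0003] 78.04805004862305
mouth [  0.0938876  -16.10000236]
```

Pan is flat, yaw about 5° like the scale, and within a few mm of the platform's centre. The tray is unmoved.

```bash
python3 -c "
from station import bot
print(bot.hand_in())"
```

```text
the job is handed in; nothing more can be done
None
```

I handed the job in at about 36 s, with no verdict returned: all nine parts lie in one layer in the tray with some in every quarter, the empty pan is back flat and square on the platform, and the tray has not moved; I didn't re-measure the weight, ink or startbox at the end, but the arm kept clear of them.

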